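# Wipe the brass offcuts off the drilling board

### The arm

A 7-joint arm with a two-finger parallel gripper is mounted at the origin on the work surface. World frame = base frame: x ahead of the robot, y to its left, z up, the work surface at z = 0. Lengths are in mm, angles in rad, forces in N, time in s.
With the tool pointing down it reaches from about 425 to 825 mm from the base axis. Payload 3.6 kg.
Tool frame: the origin (TCP) lies midway between the tips of the shut fingers; the grasp point (between the pads) lies arm.hold_point_z behind it (arm.hold_point_z is the distance from the TCP to the grasp point, in mm); z points along the fingers, x is the direction in which the jaws open and shut, and the axes are right-handed (so a half turn about z gives the same grasp; the last joint's range is limited). The gripper opens to 93 mm and grips with 3 to 60 N. Pads are 15 mm wide; open, the fingers measure 128 mm over their backs; the gripper's body (75 mm by 188 mm) begins 65 mm behind the grasp point.
Start: joints at [1.214, 0.615, -0.013, 1.423, 0.008, 1.103, -0.04], TCP at [210.516, -614.935, 218.64] pointing down, gripper open.
Joint ranges: [-3.12, 3.12], [-0.3, 2.06], [-1.34, 1.32], [0.26, 2.42], [-1.36, 4.5], [0.01, 1.98], [-2.84, 2.84]. Speed limits (rad/s): [2.79, 2.79, 3.14, 3.14, 3.14, 3.14, 3.14].

### API

Orientations are given as a 3x3 rotation matrix whose columns are the frame's x, y, z axes.
In Python, from bench import telemetry, grab_frame, close_job, arm gives the robot as it stands. The module is installed in compiled form; this text tells all that it offers.
- The arm moves only by the tool jog_arm, never from a script. Its argument "rows" is a list of rows, each an object of numbers: "tx", "ty", "tz": the shift along the tool's x, y, z in cm; "roll": the turn about the tool's z in degrees. A call has 1 to 12 rows; each row is the pose to reach, as a shift and turn from the pose commanded when the call began, along the tool's axes at that moment; what a row does not reach only later rows make up. A row lasts 1/8 s, in which the tool goes at most 62.5 mm and 10.7 degrees, less where a joint would pass 70% of its speed; a pose out of reach is approached as far as the arm can. A call with a gripper value outside its range is refused whole. "hand" is the finger opening in cm, from 0 to 9.3, set as the call begins (left out, the last holds). The fingers move at their own pace and stop on an object; the grip force is fixed at half the most. Time passes only in rows, so rows that repeat a pose let the fingers close. It gives the time, the measured TCP pose, the force and the opening at its end, in the units of the state.
- telemetry.observe(): the state, without advancing time (a new reading comes with each control period).
- grab_frame(name): name is "scene" or "top"; returns a dict with "image" (384x512x3 uint8, red, green, blue), "z_map" (384x512 float32, mm along the optical axis (not along the pixel's ray), 0 where there is no reading), "mtx" (3x3 intrinsics, pixels), "R" (3x3) and "t" (3): a world point X has camera coordinates R X + t. Camera axes: x right, y down, z forward; pixel columns grow to the right and rows downward; lengths in mm; the calibration is good to about 2 mm. A picture is of the moment at which its call begins.
- close_job(): hands the job in, once; it reports no verdict.
The state is a dict: "clock": time; "joint_positions": joint angles; "joint_vel": joint speeds; "joint_torque": joint torques, N m; "position": TCP position; "tcp_rot": TCP orientation; "force": force on the tool from outside, world axes, zero at the start; "ft_torque": the same for the moment, N m; "grip_width": finger opening in mm.
Only numpy, scipy, OpenCV 4.12 (cv2) and the standard library are available. Lean on these libraries where they do the work, as an engineer would, in place of code of your own. Each camera call takes 0.05 s, during which the arm holds its last target. There are 200 camera calls.

### The job

Take the red-handled scraper block by its handle and use it to wipe the two brass offcuts along the steel face of the drilling board, over its edge and into the blue chip trough, without touching the offcuts with the gripper's fingers. Then set the scraper down upright on the bench, clear of the board, and let go of it.

Things in the scene. Friction and masses are not known exactly. Their poses are not given: they have to be found in the camera images.
- scraper_centre (a point): Centre of the scraper block, 45 mm above its sole; it stands on the bench, left or right of the board. Foot: pale wood, black rubber sole, 140 mm along x, 40 along y, 28 high. Red upright handle on it, 90 mm along x, 26 thick along y, its top 90 mm above the sole: grip it from above across y. z up. Either long side can push. 0.25 kg. The sanding block (no handle) is not needed.
- board: Fixed drilling board. Origin at bench height under the centre of its work face, z up. Face: dark steel on plywood, flat, no rims, x -80 to 80 mm, y -100 to 100 mm, 45 mm above the bench. At its -y edge (robot's right, y axis within 26 degrees of the bench's left-right line) an open blue trough, y -100 to -180 mm, as wide as the face, floor 5 mm above the bench, walls 5 mm thick, 35 mm high.
- chip_a: Rectangular brass offcut, 26 x 18 x 10 mm, 40 g, lying flat and loose on the board's face, within 40 mm of its centre in the board's x and y. Origin at the centre of its underside, z up.
- chip_b: Round brass slug, 24 mm across, 10 mm high, 40 g, lying flat and loose on the board's face, within 40 mm of its centre in the board's x and y. Origin at the centre of its underside, z up.
Mind the look-alikes: they are no part of the job. Leave any orange or turquoise look-alike of the part that bears scraper_centre alone.

How it is judged (in metres and radians):
On the way, in this order (a step that is already met when the one before it is completed fails the run):
1. the scraper is brought down onto the board's work face (sole within 15 mm of it, upright), while both offcuts still lie on the face (z of scraper_centre in the frame of board between 0.08 and 0.105 m and x of scraper_centre in the frame of board between -0.08 and 0.08 m and y of scraper_centre in the frame of board between -0.1 and 0.12 m and angle between scraper_centre's own z axis and vertical below 0.2 rad and y of each of chip_a, chip_b in the frame of board above -0.1 m and z of each of chip_a, chip_b in the frame of board above 0.035 m), for 0.1 s.
2. both offcuts lie in the trough, the scraper not yet back on the bench (y of chip_a in the frame of board between -0.18 and -0.1 m and x of chip_a in the frame of board between -0.08 and 0.08 m and z of each of chip_a, chip_b in the frame of board below 0.035 m and y of chip_b in the frame of board between -0.18 and -0.1 m and x of chip_b in the frame of board between -0.08 and 0.08 m and height (world z) of scraper_centre above 0.07 m), for 0.1 s.
3. the scraper is set down on the bench (sole within 12 mm of it) while still held, not dropped (height (world z) of scraper_centre below 0.057 m and (x of scraper_centre in the frame of board above 0.08 m or x of scraper_centre in the frame of board below -0.08 m or y of scraper_centre in the frame of board above 0.1 m or y of scraper_centre in the frame of board below -0.18 m) and angle between scraper_centre's own z axis and vertical below 0.2 rad and contact force between the fingers and scraper above 0.5 N), for 0.1 s.
At the end, for the whole second after the job is handed in: Both offcuts lie at rest inside the blue trough; the scraper stands on its sole on the bench (upright within 11 degrees, centre 35 to 57 mm above the bench), its centre outside the outline of board and trough, released and at rest (y of chip_a in the frame of board between -0.18 and -0.1 m and x of chip_a in the frame of board between -0.08 and 0.08 m and z of each of chip_a, chip_b in the frame of board below 0.035 m and y of chip_b in the frame of board between -0.18 and -0.1 m and x of chip_b in the frame of board between -0.08 and 0.08 m and height (world z) of scraper_centre between 0.035 and 0.057 m and angle between scraper_centre's own z axis and vertical below 0.2 rad and (x of scraper_centre in the frame of board above 0.08 m or x of scraper_centre in the frame of board below -0.08 m or y of scraper_centre in the frame of board above 0.1 m or y of scraper_centre in the frame of board below -0.18 m) and linear speed of each of scraper, chip_a, chip_b below 0.03 m/s); the robot touches nothing.
It fails at once if a finger touches an offcut (contact force between the fingers and chip_a above 0.3 N or contact force between the fingers and chip_b above 0.3 N).
It also fails if it takes over 51 s, if anything falls off the work surface, if the arm or the gripper's body presses on something with over 40 N, if the wrist force passes 120 N, or if a joint passes its speed limit or range.

## Working session

There is one attempt and no reset: what is moved stays moved. The work goes in short steps, Python scripts to look and compute and a tool call to move; the robot and the scene stay as the last step left them, time stands still between calls to the robot, and variables do not carry over. Pictures are saved under pics/ and viewed, about 8 in all and at most 12, crops included, and the job is handed in when it is done.

Besides the shell and the picture viewer there is one more tool, called after ">>>" by a JSON object that holds its "op" and its "data". jog_arm: Moves the arm, as the interface text tells. Its arguments: {"type":"object","properties":{"rows":{"type":"array"},"hand":{"type":"number"}},"required":["rows"]}

```bash
mkdir -p pics; ls
python3 - <<'E'
from bench import telemetry, grab_frame, arm
import numpy as np, cv2
s=telemetry.observe(); print(s['clock'],s['position'],s['tcp_rot'],s['grip_width'],arm.hold_point_z)
for n in('top','scene'):
    f=grab_frame(n); np.savez(f'{n}0.npz',**f)
    cv2.imwrite(f'pics/{n}0.png',f['image'][:,:,::-1]); print(n,f['mtx'],f['R'],f['t'])
E
```

```text
pics
0.0 [ 210.2520973  -614.21929326  217.46431974] [[ 3.23914252e-01 -9.46086046e-01 -8.66537115e-04]
 [-9.46082940e-01 -3.23915409e-01  2.42453997e-03]
 [-2.57450816e-03  3.44729291e-05 -9.99996685e-01]] 93.06177577277539 18.8
top [[449.00415247   0.         253.68779639]
 [  0.         449.00415247 193.42277149]
 [  0.           0.           1.        ]] [[ 0.00705642 -0.99996154  0.00520739]
 [-0.98993569 -0.00772154 -0.14130715]
 [ 0.14134192 -0.00415786 -0.98995211]] [  76.45738623  554.62526891 1414.61417973]
scene [[436.38494757   0.         252.25158034]
 [  0.         436.38494757 193.6167621 ]
 [  0.           0.           1.        ]] [[ 0.74721143  0.66452259  0.00920924]
 [ 0.50012764 -0.55312671 -0.66627561]
 [-0.43766131  0.50245455 -0.74564871]] [-447.1245972  -200.97504957 1516.56264852]
```

View pics/top0.png

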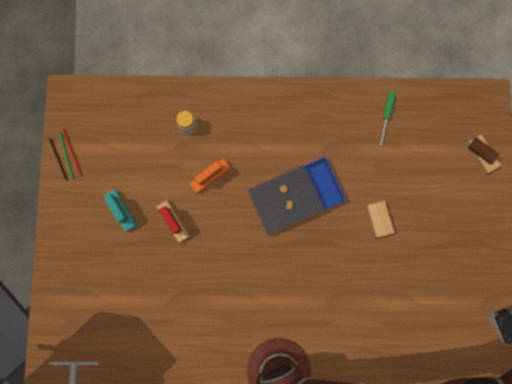

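View pics/scene0.png

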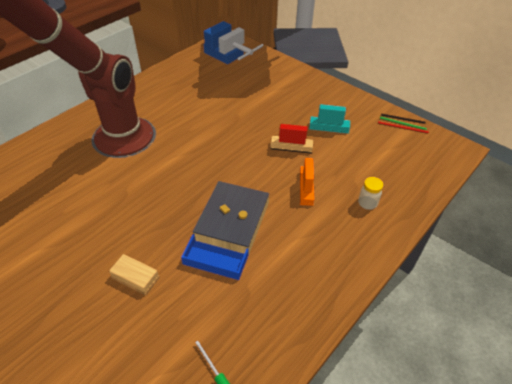

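Top picture: the red scraper is at px (173,222), with the orange decoy at (210,176) and the turquoise one at (120,210). The board face is at about (290,200), the blue trough at (326,183), and the chips at (284,189) and (290,205). The scene view agrees. Next I'll measure poses from depth and colour.

```bash
cat > h.py <<'E'
import numpy as np, cv2
def cloud(f):
    z=f['z_map'].astype(float); v,u=np.indices(z.shape); K=f['mtx']
    c=np.stack([(u-K[0,2])/K[0,0]*z,(v-K[1,2])/K[1,1]*z,z],-1)
    return (c-f['t'])@f['R'], z>0
def rect(p):
    (c,wh,a)=cv2.minAreaRect(p[:,:2].astype(np.float32)); return np.round(c,1),np.round(wh,1),round(a,1)
def report(f):
    P,ok=cloud(f); hsv=cv2.cvtColor(f['image'],cv2.COLOR_RGB2HSV).astype(int); H,S,V=[hsv[...,i] for i in range(3)]
    z=P[...,2]; x=P[...,0]; y=P[...,1]
    near=ok&(x>380)&(x<800)
    out={}
    out['red']=near&((H<5)|(H>174))&(S>150)&(z>70)&(z<110)&(y>0)
    out['face']=near&(abs(z-45)<8)&(S<90)&(V<110)
    out['trough']=near&(H>105)&(H<125)&(S>150)
    out['chip']=near&(z>40)&(z<75)&(H>12)&(H<30)&(S>110)
    return P,out
E
python3 - <<'E'
from h import *
for n in('top','scene'):
    f=dict(np.load(f'{n}0.npz')); P,o=report(f); print(n)
    for k,m in o.items():
        m=m.astype(np.uint8)
        nn,l,st,_=cv2.connectedComponentsWithStats(m)
        for i in range(1,nn):
            if st[i,4]<12: continue
            p=P[l==i]; print(k,st[i],rect(p),'mean',p.mean(0).round(1),'zq',np.percentile(p[:,2],[5,50,95]).round(1))
# foot of scraper: points 20..35mm near red
f=dict(np.load('top0.npz'));P,o=report(f); c=P[o['red']].mean(0)
d=np.hypot(*(P[...,:2]-c[:2]).transpose(2,0,1)); m=(d<90)&(P[...,2]>18)&(P[...,2]<110)
print('whole',rect(P[m]),np.percentile(P[m][:,2],[5,50,95]))
E
```

```text
top
red [160 207  20  26 224] (array([462.9, 341.9]), array([85.5, 24.7]), 33.8) mean [463.2 341.   88.1] zq [81.8 88.6 93. ]
face [183 121  13  11  27] (array([771. , 291.1]), array([13. , 48.1]), 40.4) mean [771.  289.8  46.9] zq [40.  48.7 52.6]
face [ 248  165   76   70 2860] (array([535.1, -21.6]), array([159.8, 200.5]), 24.3) mean [533.7 -21.3  44. ] zq [39.2 44.  48.9]
trough [307 159  37  49 898] (array([ 594. , -153.6]), array([152.6,  65.2]), 23.5) mean [ 593.7 -156.9    6. ] zq [-1.1  4.2 25.9]
chip [280 185   8   8  44] (array([568.7, -13.3]), array([20.8, 21. ]), 45.5) mean [568.5 -13.6  53. ] zq [48.3 53.1 57.2]
chip [286 201   7   8  49] (array([516.9, -32.7]), array([22.7, 20. ]), 1.5) mean [516.9 -33.1  53.2] zq [46.7 53.3 57.7]
scene
red [280 124  27  12 227] (array([470.2, 342.4]), array([84.6, 28.6]), 31.7) mean [472.  338.8  84.6] zq [72.2 86.9 92.3]
face [ 193  182   76   66 2957] (array([539.4, -20. ]), array([160.5, 202.8]), 24.2) mean [544.  -27.   45.1] zq [41.9 45.1 48.3]
trough [ 182  235   66   44 1522] (array([ 597.8, -148.1]), array([159.4,  82.8]), 23.5) mean [ 596.9 -153.8   13. ] zq [ 2.4  6.7 35.8]
chip [304 182  10   9  63] (array([645.8, 193.6]), array([26. , 10.2]), 28.4) mean [647.1 194.4  57.9] zq [41.9 57.9 73.2]
chip [362 185   9   8  20] (array([779.3, 290.7]), array([ 9.6, 43.2]), 54.9) mean [783.1 287.2  67.7] zq [58.4 69.8 74. ]
chip [220 204  10  10  69] (array([516.5, -27.9]), array([25.1, 36.7]), 82.8) mean [521.2 -32.   52.8] zq [43.5 54.1 57.8]
chip [238 210  10   9  67] (array([571. , -11.1]), array([27.5, 29.3]), 84.0) mean [573.  -13.3  52.9] zq [46.  54.1 57.4]
whole (array([465. , 344.3]), array([140.5,  40.7]), 33.1) [22.89879623 60.37607934 91.84031   ]
```

```bash
cat > go.py <<'E'
import sys, numpy as np
from bench import telemetry
def go(x,y,z,head):
    s=telemetry.observe(); R=np.array(s['tcp_rot']); p=np.array(s['position'])
    d=R.T@(np.array([x,y,z])-p)/10
    h=np.degrees(np.arctan2(R[1,0],R[0,0])); r=-((head-h+180)%360-180)
    print('t%.2f'%s['clock'],'pos',p.round(1),'head %.1f'%h,'tilt',R[:,2].round(3),'F',np.round(s['force'],1),'w %.1f'%s['grip_width'],'j',np.round(s['joint_positions'],2))
    print('-> tx %.2f ty %.2f tz %.2f roll %.1f'%(*d,r))
if __name__=='__main__': go(*map(float,sys.argv[1:5]))
E
python3 go.py 560 -150 220 -56.7
```

```text
t0.10 pos [ 210.3 -614.3  217.6] head -71.1 tilt [-0.001  0.002 -1.   ] F [-0.5  0.3 -0.1] w 92.6 j [ 1.21  0.62 -0.01  1.42  0.01  1.1  -0.04]
-> tx -32.60 ty -48.13 tz -0.17 roll -14.4
```

>>> {"op": "jog_arm", "data": {"rows": [{"tx":-32.6,"ty":-48.1,"tz":0,"roll":-14.4},{"tx":-32.6,"ty":-48.1,"tz":0,"roll":-14.4},{"tx":-32.6,"ty":-48.1,"tz":0,"roll":-14.4},{"tx":-32.6,"ty":-48.1,"tz":0,"roll":-14.4},{"tx":-32.6,"ty":-48.1,"tz":0,"roll":-14.4},{"tx":-32.6,"ty":-48.1,"tz":0,"roll":-14.4},{"tx":-32.6,"ty":-48.1,"tz":0,"roll":-14.4},{"tx":-32.6,"ty":-48.1,"tz":0,"roll":-14.4},{"tx":-32.6,"ty":-48.1,"tz":0,"roll":-14.4},{"tx":-32.6,"ty":-48.1,"tz":0,"roll":-14.4},{"tx":-32.6,"ty":-48.1,"tz":0,"roll":-14.4},{"tx":-32.6,"ty":-48.1,"tz":0,"roll":-14.4}], "hand": 9.3}}

```text
clock: 1.6
position: [558.5, -153.6, 218.4]
tcp_rot: [[0.546, -0.838, -0.002], [-0.838, -0.546, -0.002], [0.0, 0.002, -1.0]]
force: [0.8, -1.3, 0.2]
grip_width: 93.2
```

```bash
python3 go.py 466 343 180 -56.7
```

```text
t1.60 pos [ 558.5 -153.6  218.4] head -56.9 tilt [-0.002 -0.002 -1.   ] F [ 0.8 -1.3  0.2] w 93.2 j [ 0.32  0.51 -0.14  1.63  0.08  1.01 -0.84]
-> tx -46.67 ty -19.35 tz 3.77 roll -0.2
```

>>> {"op": "jog_arm", "data": {"rows": [{"tx":-46.7,"ty":-19.4,"tz":3.8},{"tx":-46.7,"ty":-19.4,"tz":3.8},{"tx":-46.7,"ty":-19.4,"tz":3.8},{"tx":-46.7,"ty":-19.4,"tz":3.8},{"tx":-46.7,"ty":-19.4,"tz":3.8},{"tx":-46.7,"ty":-19.4,"tz":3.8},{"tx":-46.7,"ty":-19.4,"tz":3.8},{"tx":-46.7,"ty":-19.4,"tz":3.8},{"tx":-46.7,"ty":-19.4,"tz":3.8},{"tx":-46.7,"ty":-19.4,"tz":3.8},{"tx":-46.7,"ty":-19.4,"tz":3.8},{"tx":-46.7,"ty":-19.4,"tz":3.8}]}}

```text
validation failed for argument at $.ro...
```

```bash
python3 - <<'E'
from h import *; from bench import grab_frame
f=grab_frame('scene'); cv2.imwrite('pics/s1.png',cv2.resize(f['image'][60:220,180:400,::-1],None,fx=3,fy=3))
E
python3 go.py 466 343 46 -56.7
```

```text
t1.65 pos [ 558.5 -153.8  218.5] head -57.0 tilt [-0.001 -0.002 -1.   ] F [ 0.5  0.4 -0.1] w 93.1 j [ 0.32  0.51 -0.14  1.63  0.08  1.01 -0.84]
-> tx -46.70 ty -19.36 tz 17.18 roll -0.3
```

View pics/s1.png

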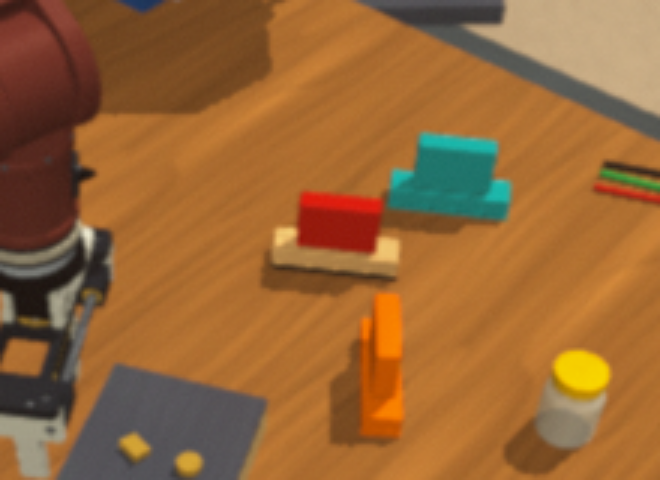

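The call was refused for a missing field, so the arm hasn't moved. Picture 3 shows the scraper clear, with the turquoise decoy close behind it. I'll narrow the opening and give every field.

>>> {"op": "jog_arm", "data": {"rows": [{"tx":-46.7,"ty":-19.4,"tz":3.8,"roll":0},{"tx":-46.7,"ty":-19.4,"tz":3.8,"roll":0},{"tx":-46.7,"ty":-19.4,"tz":3.8,"roll":0},{"tx":-46.7,"ty":-19.4,"tz":3.8,"roll":0},{"tx":-46.7,"ty":-19.4,"tz":3.8,"roll":0},{"tx":-46.7,"ty":-19.4,"tz":3.8,"roll":0},{"tx":-46.7,"ty":-19.4,"tz":3.8,"roll":0},{"tx":-46.7,"ty":-19.4,"tz":3.8,"roll":0},{"tx":-46.7,"ty":-19.4,"tz":3.8,"roll":0},{"tx":-46.7,"ty":-19.4,"tz":3.8,"roll":0},{"tx":-46.7,"ty":-19.4,"tz":3.8,"roll":0}], "hand": 6.0}}

```text
clock: 3.02
position: [467.4, 342.9, 180.8]
tcp_rot: [[0.545, -0.839, 0.001], [-0.839, -0.545, -0.002], [0.002, 0.0, -1.0]]
force: [-0.4, -0.1, -0.2]
grip_width: 60.2
```

```bash
python3 go.py 466 343 46 -56.7
```

```text
t3.02 pos [467.4 342.9 180.8] head -57.0 tilt [ 0.001 -0.002 -1.   ] F [-0.4 -0.1 -0.2] w 60.2 j [-0.56  0.55 -0.18  1.68  0.12  0.92 -1.78]
-> tx -0.12 ty 0.11 tz 13.48 roll -0.3
```

>>> {"op": "jog_arm", "data": {"rows": [{"tx":-0.1,"ty":0.1,"tz":4,"roll":0},{"tx":-0.1,"ty":0.1,"tz":8,"roll":0},{"tx":-0.1,"ty":0.1,"tz":10.5,"roll":0},{"tx":-0.1,"ty":0.1,"tz":12,"roll":0},{"tx":-0.1,"ty":0.1,"tz":13,"roll":0},{"tx":-0.1,"ty":0.1,"tz":13.5,"roll":0},{"tx":-0.1,"ty":0.1,"tz":13.5,"roll":0}]}}

```text
clock: 3.9
position: [464.6, 346.5, 46.0]
tcp_rot: [[0.549, -0.836, 0.001], [-0.836, -0.549, 0.0], [-0.0, -0.001, -1.0]]
force: [0.4, 0.1, -1.0]
grip_width: 59.8
```

>>> {"op": "jog_arm", "data": {"rows": [{"tx":0,"ty":0,"tz":0,"roll":0},{"tx":0,"ty":0,"tz":0,"roll":0},{"tx":0,"ty":0,"tz":0,"roll":0},{"tx":0,"ty":0,"tz":0,"roll":0},{"tx":0,"ty":0,"tz":0,"roll":0},{"tx":0,"ty":0,"tz":0,"roll":0}], "hand": 0}}

```text
clock: 4.65
position: [464.8, 345.9, 45.8]
tcp_rot: [[0.549, -0.836, 0.0], [-0.836, -0.549, -0.001], [0.001, -0.0, -1.0]]
force: [1.2, -1.5, 0.7]
grip_width: 25.9
```

```bash
python3 go.py 466 343 150 -56.7
```

```text
t4.65 pos [464.8 345.9  45.8] head -56.7 tilt [ 0.    -0.001 -1.   ] F [ 1.2 -1.5  0.7] w 25.9 j [-0.59  0.73 -0.14  1.8   0.17  0.63 -1.82]
-> tx 0.32 ty 0.06 tz -10.42 roll -0.0
```

Gripped at 25.9 mm. Now I'll lift it, then carry it over to behind the chips.

>>> {"op": "jog_arm", "data": {"rows": [{"tx":0,"ty":0,"tz":-1,"roll":0},{"tx":0,"ty":0,"tz":-4,"roll":0},{"tx":0,"ty":0,"tz":-8,"roll":0},{"tx":0,"ty":0,"tz":-10.4,"roll":0},{"tx":0,"ty":0,"tz":-10.4,"roll":0}]}}

```text
clock: 5.28
position: [464.9, 347.7, 151.7]
tcp_rot: [[0.549, -0.836, 0.003], [-0.836, -0.549, 0.003], [-0.001, -0.004, -1.0]]
force: [-0.5, -0.9, -2.8]
grip_width: 25.9
```

```bash
python3 go.py 515 40 150 -65.8
```

```text
t5.28 pos [464.9 347.7 151.7] head -56.7 tilt [ 0.003  0.003 -1.   ] F [-0.5 -0.9 -2.8] w 25.9 j [-0.57  0.58 -0.18  1.71  0.13  0.85 -1.79]
-> tx 28.46 ty 12.72 tz 0.08 roll 9.1
```

>>> {"op": "jog_arm", "data": {"rows": [{"tx":2,"ty":1,"tz":0,"roll":0},{"tx":6,"ty":2.7,"tz":0,"roll":2},{"tx":10,"ty":4.5,"tz":0,"roll":4},{"tx":14,"ty":6.3,"tz":0,"roll":6},{"tx":18,"ty":8,"tz":0,"roll":8},{"tx":22,"ty":9.8,"tz":0,"roll":9.1},{"tx":26,"ty":11.6,"tz":0,"roll":9.1},{"tx":28,"ty":12.5,"tz":0,"roll":9.1},{"tx":28.5,"ty":12.7,"tz":0,"roll":9.1},{"tx":28.5,"ty":12.7,"tz":0,"roll":9.1}]}}

```text
clock: 6.52
position: [513.7, 38.4, 148.9]
tcp_rot: [[0.409, -0.912, -0.002], [-0.912, -0.409, 0.0], [-0.001, 0.002, -1.0]]
force: [-0.4, 0.8, -2.2]
grip_width: 26.1
```

```bash
python3 - <<'E'
from h import *; from bench import grab_frame
f=grab_frame('scene'); cv2.imwrite('pics/s2.png',cv2.resize(f['image'][100:300,120:330,::-1],None,fx=3,fy=3))
P,o=report(f); print(P[o['red']].mean(0) if o['red'].any() else 0)
E
python3 go.py 515 40 95 -65.8
```

```text
0
t6.58 pos [513.9  39.4 149.1] head -65.7 tilt [-0.002  0.001 -1.   ] F [-0.9  0.5 -2.4] w 26.0 j [-0.02  0.5  -0.14  1.89  0.1   0.76 -1.37]
-> tx 0.00 ty -0.13 tz 5.41 roll 0.1
```

View pics/s2.png

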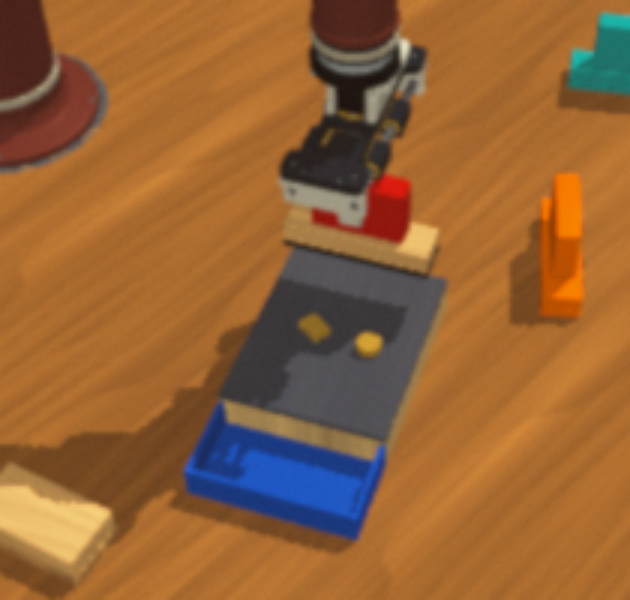

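Picture 4 shows the scraper upright behind both chips (crop px (315,327) and (369,343)), parallel to the far edge and spanning both. Lowering.

>>> {"op": "jog_arm", "data": {"rows": [{"tx":0,"ty":-0.1,"tz":2.5,"roll":0},{"tx":0,"ty":-0.1,"tz":4.5,"roll":0},{"tx":0,"ty":-0.1,"tz":5.0,"roll":0},{"tx":0,"ty":-0.1,"tz":5.4,"roll":0},{"tx":0,"ty":-0.1,"tz":5.6,"roll":0},{"tx":0,"ty":-0.1,"tz":5.6,"roll":0},{"tx":0,"ty":-0.1,"tz":5.6,"roll":0}]}}

```text
clock: 7.45
position: [515.9, 38.9, 94.1]
tcp_rot: [[0.41, -0.912, 0.001], [-0.912, -0.41, 0.0], [0.0, -0.001, -1.0]]
force: [0.1, -0.7, -3.0]
grip_width: 26.3
```

```bash
python3 go.py 580 -105 93.5 -65.8
```

```text
t7.45 pos [515.9  38.9  94.1] head -65.8 tilt [ 0.001  0.    -1.   ] F [ 0.1 -0.7 -3. ] w 26.3 j [-0.03  0.58 -0.13  1.94  0.12  0.62 -1.38]
-> tx 15.75 ty 0.05 tz 0.06 roll -0.0
```

>>> {"op": "jog_arm", "data": {"rows": [{"tx":0.5,"ty":0,"tz":0.1,"roll":0},{"tx":1.3,"ty":0,"tz":0.1,"roll":0},{"tx":2.2,"ty":0,"tz":0.1,"roll":0},{"tx":3.0,"ty":0,"tz":0.1,"roll":0},{"tx":3.8,"ty":0,"tz":0.1,"roll":0},{"tx":4.6,"ty":0,"tz":0.1,"roll":0},{"tx":5.4,"ty":0,"tz":0.1,"roll":0},{"tx":6.2,"ty":0,"tz":0.1,"roll":0},{"tx":7.0,"ty":0,"tz":0.1,"roll":0},{"tx":7.8,"ty":0,"tz":0.1,"roll":0},{"tx":8.6,"ty":0,"tz":0.1,"roll":0},{"tx":9.4,"ty":0,"tz":0.1,"roll":0}]}}

```text
clock: 8.95
position: [554.3, -47.3, 92.7]
tcp_rot: [[0.41, -0.912, -0.0], [-0.912, -0.41, 0.0], [-0.0, 0.0, -1.0]]
force: [0.7, -0.2, -3.3]
grip_width: 25.9
```

```bash
python3 - <<'E'
from h import *; from bench import grab_frame
f=grab_frame('scene'); cv2.imwrite('pics/s3.png',cv2.resize(f['image'][100:300,120:330,::-1],None,fx=3,fy=3))
E
python3 go.py 581.6 -108 93 -65.8
```

```text
t9.00 pos [554.9 -49.   92.7] head -65.9 tilt [ 0.001 -0.001 -1.   ] F [ 0.1 -1.  -3.9] w 25.9 j [ 0.14  0.63 -0.14  1.83  0.13  0.69 -1.23]
-> tx 6.48 ty -0.02 tz -0.02 roll -0.1
```

View pics/s3.png

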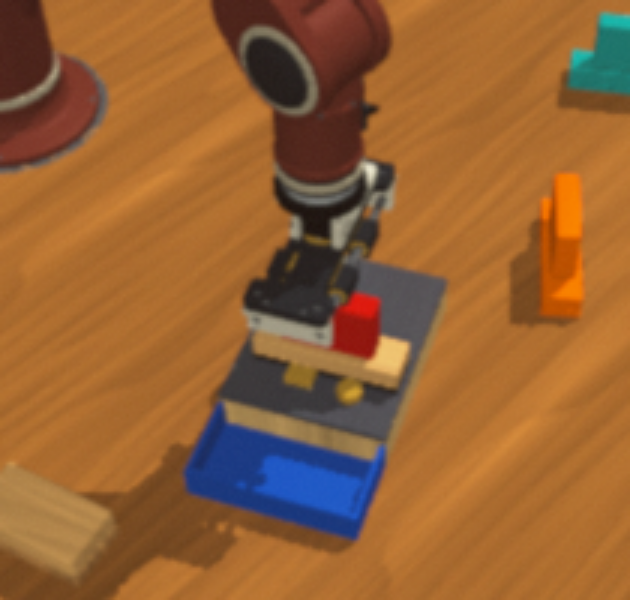

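Picture 5: both chips are sliding ahead of the foot, at crop px (300,376) and (349,391). Continuing over the edge.

>>> {"op": "jog_arm", "data": {"rows": [{"tx":0.7,"ty":0,"tz":0,"roll":0},{"tx":1.5,"ty":0,"tz":0,"roll":0},{"tx":2.3,"ty":0,"tz":0,"roll":0},{"tx":3.1,"ty":0,"tz":0,"roll":0},{"tx":3.9,"ty":0,"tz":0,"roll":0},{"tx":4.7,"ty":0,"tz":0,"roll":0},{"tx":5.5,"ty":0,"tz":0,"roll":0},{"tx":6.1,"ty":0,"tz":0,"roll":0},{"tx":6.6,"ty":0,"tz":0,"roll":0},{"tx":6.8,"ty":0,"tz":0,"roll":0},{"tx":6.8,"ty":0,"tz":0,"roll":0},{"tx":6.8,"ty":0,"tz":0,"roll":0}]}}

```text
clock: 10.5
position: [581.9, -108.4, 92.7]
tcp_rot: [[0.41, -0.912, -0.0], [-0.912, -0.41, 0.0], [-0.0, -0.0, -1.0]]
force: [-0.2, -0.1, -2.6]
grip_width: 25.9
```

```bash
python3 - <<'E'
from h import *; from bench import grab_frame
f=grab_frame('scene'); cv2.imwrite('pics/s4.png',cv2.resize(f['image'][100:300,120:330,::-1],None,fx=3,fy=3))
E
python3 go.py 582 -110 170 -65.8
```

```text
t10.55 pos [ 581.9 -108.4   92.7] head -65.8 tilt [-0.  0. -1.] F [ 0.1  0.7 -2.8] w 25.8 j [ 0.24  0.67 -0.15  1.73  0.14  0.75 -1.12]
-> tx 0.14 ty 0.06 tz -7.73 roll 0.0
```

View pics/s4.png

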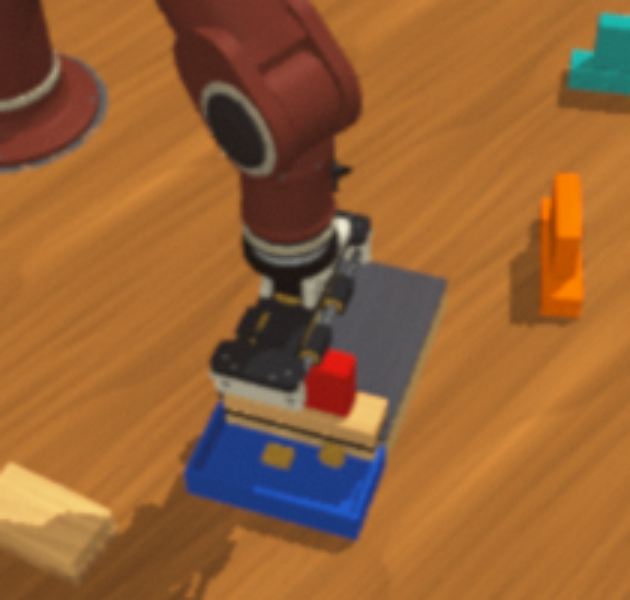

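Picture 6: both chips are in the trough, at crop px (278,456) and (331,455). Now lift and check them, then carry the scraper to free bench on the left.

>>> {"op": "jog_arm", "data": {"rows": [{"tx":0,"ty":0,"tz":-1,"roll":0},{"tx":0,"ty":0,"tz":-4,"roll":0},{"tx":0,"ty":0,"tz":-7,"roll":0},{"tx":0,"ty":0,"tz":-8,"roll":0},{"tx":0,"ty":0,"tz":-8,"roll":0}]}}

```text
clock: 11.18
position: [582.2, -108.8, 173.2]
tcp_rot: [[0.41, -0.912, 0.001], [-0.912, -0.41, -0.0], [0.001, -0.001, -1.0]]
force: [-0.1, -1.3, -3.3]
grip_width: 25.6
```

```bash
python3 go.py 470 235 170 -65.8
```

```text
t11.18 pos [ 582.2 -108.8  173.2] head -65.8 tilt [ 0.001 -0.    -1.   ] F [-0.1 -1.3 -3.3] w 25.6 j [ 0.25  0.57 -0.16  1.65  0.11  0.92 -1.1 ]
-> tx -35.96 ty -3.87 tz 0.30 roll 0.0
```

>>> {"op": "jog_arm", "data": {"rows": [{"tx":-2,"ty":0,"tz":0,"roll":0},{"tx":-6,"ty":-0.5,"tz":0,"roll":0},{"tx":-10,"ty":-1,"tz":0,"roll":0},{"tx":-14,"ty":-1.5,"tz":0,"roll":0},{"tx":-18,"ty":-2,"tz":0,"roll":0},{"tx":-22,"ty":-2.4,"tz":0,"roll":0},{"tx":-26,"ty":-2.8,"tz":0,"roll":0},{"tx":-30,"ty":-3.2,"tz":0,"roll":0},{"tx":-33,"ty":-3.6,"tz":0,"roll":0},{"tx":-35,"ty":-3.8,"tz":0,"roll":0},{"tx":-36,"ty":-3.9,"tz":0,"roll":0},{"tx":-36,"ty":-3.9,"tz":0,"roll":0}]}}

```text
clock: 12.68
position: [468.8, 236.1, 172.1]
tcp_rot: [[0.412, -0.911, -0.002], [-0.911, -0.412, -0.0], [-0.0, 0.002, -1.0]]
force: [0.1, -1.1, -2.8]
grip_width: 26.2
```

```bash
python3 - <<'E'
from h import *; from bench import grab_frame
f=grab_frame('scene'); cv2.imwrite('pics/s5.png',cv2.resize(f['image'][100:300,120:330,::-1],None,fx=3,fy=3))
P,ok=cloud(f); hsv=cv2.cvtColor(f['image'],cv2.COLOR_RGB2HSV); m=cv2.inRange(hsv,(12,110,80),(30,255,255))>0
d=(P[...,:2]-[537,-21]); a=np.radians(24.2); b=d@np.array([[np.cos(a),-np.sin(a)],[np.sin(a),np.cos(a)]])
m&=(abs(b[...,0])<78)&(b[...,1]<-103)&(b[...,1]>-178)
n,l,s,_=cv2.connectedComponentsWithStats(m.astype(np.uint8))
for i in range(1,n):
    if s[i,4]>5: print(s[i],b[l==i].mean(0).round(1),P[l==i][:,2].round(0).min(),P[l==i][:,2].mean(),P[l==i][:,2].max())
E
python3 go.py 470 235 47 -65.8
```

```text
[208 248  10   8  60] [ -11.2 -125.8] 4.0 14.307110407576323 19.105762515538842
[227 248   8   7  48] [  37.4 -115.1] 11.0 23.153224908575805 33.677164628632326
t12.72 pos [469.5 235.  172.2] head -65.8 tilt [-0.001 -0.001 -1.   ] F [-0.  -0.2 -1.8] w 26.2 j [-0.38  0.48 -0.18  1.84  0.11  0.83 -1.77]
-> tx 0.01 ty -0.06 tz 12.52 roll 0.0
```

View pics/s5.png

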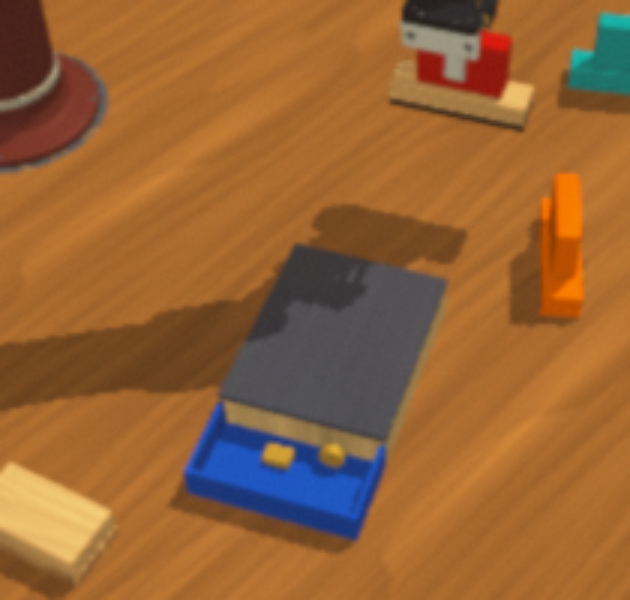

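Picture 7: the rectangular chip lies flat at crop px (278,456). The round slug at (331,455) seems to lean on the board's side wall. I'll measure its tilt before setting the scraper down.

Run:
```python
from h import *; from bench import grab_frame
a=np.radians(24.2); M=np.array([[np.cos(a),-np.sin(a)],[np.sin(a),np.cos(a)]])
for n in('scene','top'):
    fs=[grab_frame(n) for _ in range(4)]; f=fs[0]
    Z=np.median([g['z_map'] for g in fs],0); f['z_map']=Z
    P,ok=cloud(f); hsv=cv2.cvtColor(f['image'],cv2.COLOR_RGB2HSV)
    m=(cv2.inRange(hsv,(12,110,60),(30,255,255))>0)
    c=[539.4,-20] if n=='scene' else [535.1,-21.6]
    b=(P[...,:2]-c)@M
    face=ok&(abs(b[...,0])<60)&(b[...,1]<90)&(b[...,1]>-90); print(n,'face z',np.median(P[face][:,2]))
    m&=(abs(b[...,0]-37)<20)&(b[...,1]<-98)&(b[...,1]>-140)
    Q=np.c_[b[m],P[m][:,2]]; q=Q.mean(0); print(len(Q),q.round(1)); 
    u,s,v=np.linalg.svd(Q-q); print('sv',(s/np.sqrt(len(Q))).round(1),'normal',v[2].round(2)); print(Q[np.argsort(Q[:,2])].round(0)[::max(1,len(Q)//12)])
    x0,x1,y0,y1=(175,255,225,285) if n=='scene' else (295,355,150,215)
    cv2.imwrite(f'pics/c_{n}.png',cv2.resize(f['image'][y0:y1,x0:x1,::-1],None,fx=6,fy=6,interpolation=cv2.INTER_CUBIC))
A,B=[cv2.imread(f'pics/c_{n}.png') for n in('scene','top')]
h=max(len(A),len(B)); pad=lambda i:cv2.copyMakeBorder(i,0,h-len(i),0,0,0)
w=np.hstack([pad(A),pad(B)]); k=min(800/w.shape[1],600/h,1); cv2.imwrite('pics/c.png',cv2.resize(w,None,fx=k,fy=k))
```

```text
scene face z 45.215362482341526
126 [  37.1 -105.2   23.8]
sv [10.5  8.   6.8] normal [-0.22  0.64 -0.74]
[[  42.  -99.    8.]
 [  42.  -98.   12.]
 [  47.  -99.   15.]
 [  45.  -98.   18.]
 [  36. -100.   21.]
 [  42.  -99.   23.]
 [  29. -118.   24.]
 [  26. -110.   26.]
 [  28. -100.   27.]
 [  41. -111.   29.]
 [  28.  -99.   30.]
 [  31. -100.   33.]
 [  20.  -99.   36.]]
top face z 43.763895896641415
14 [  33.2 -111.1   26.2]
sv [4.4 3.  2. ] normal [-0.05  0.77  0.63]
[[  37. -108.   19.]
 [  29. -107.   24.]
 [  29. -115.   24.]
 [  35. -110.   25.]
 [  38. -111.   25.]
 [  28. -110.   25.]
 [  26. -113.   26.]
 [  39. -108.   27.]
 [  36. -114.   28.]
 [  41. -112.   28.]
 [  32. -108.   28.]
 [  33. -112.   29.]
 [  32. -115.   29.]
 [  30. -111.   30.]]
```

View pics/c.png

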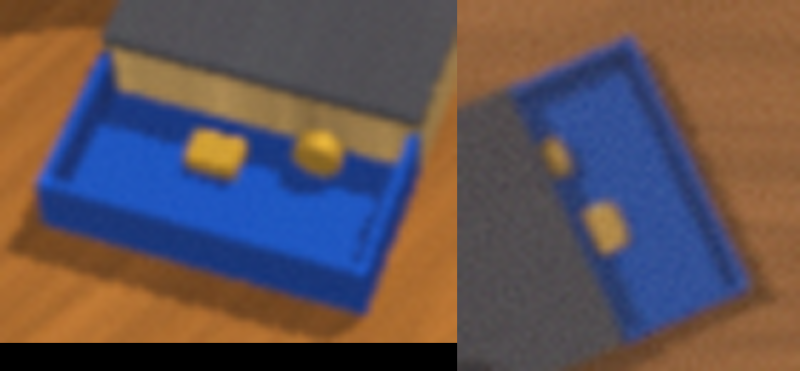

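Picture 8: the slug stands on edge, leaning against the board side. Its origin must have y < -100 mm, so I need to know how much margin it has.

Run:
```python
from h import *; from bench import grab_frame
a=np.radians(24.2); M=np.array([[np.cos(a),-np.sin(a)],[np.sin(a),np.cos(a)]])
fs=[grab_frame('scene') for _ in range(15)]; f=fs[0]
f['z_map']=np.mean([g['z_map'] for g in fs],0); img=np.mean([g['image'] for g in fs],0).astype(np.uint8)
P,ok=cloud(f); b=(P[...,:2]-[539.4,-20])@M; hsv=cv2.cvtColor(img,cv2.COLOR_RGB2HSV)
def col(bx):  # walk along the image line projecting board line x=bx from y=-90 down
    w=np.linspace(0,1,1)
    def pix(by,z):
        X=np.array([539.4,-20,0])+np.r_[M@[bx,by],z]; c=f['R']@X+f['t']; q=f['mtx']@c; return q[:2]/q[2]
    p0,p1=pix(-95,45),pix(-150,5)
    n=int(np.hypot(*(p1-p0)))
    print('bx',bx)
    for k in range(0,n+1):
        u,v=np.round(p0+(p1-p0)*k/n).astype(int); print((u,v),img[v,u],b[v,u].round(0),round(P[v,u,2],0),sep=' ',end=' | ')
    print()
col(10);col(37)
```

```text
bx 10
(np.int64(224), np.int64(238)) [82 82 86] [ 10. -95.] 46.0 | (np.int64(224), np.int64(239)) [75 75 79] [ 11. -98.] 45.0 | (np.int64(224), np.int64(240)) [79 72 67] [ 11. -99.] 42.0 | (np.int64(223), np.int64(241)) [129 105  69] [   8. -100.] 37.0 | (np.int64(223), np.int64(242)) [147 119  73] [  8. -99.] 32.0 | (np.int64(223), np.int64(243)) [149 120  74] [  8. -99.] 26.0 | (np.int64(223), np.int64(244)) [149 119  73] [  8. -99.] 22.0 | (np.int64(222), np.int64(245)) [148 118  72] [  4. -99.] 16.0 | (np.int64(222), np.int64(246)) [144 116  73] [  4. -99.] 11.0 | (np.int64(222), np.int64(247)) [118 102  91] [  4. -99.] 6.0 | (np.int64(221), np.int64(248)) [ 47  65 123] [   2. -102.] 5.0 | (np.int64(221), np.int64(249)) [ 26  57 129] [   3. -105.] 4.0 | (np.int64(221), np.int64(250)) [ 25  56 128] [   4. -108.] 4.0 | (np.int64(221), np.int64(251)) [ 25  57 128] [   6. -112.] 5.0 | (np.int64(220), np.int64(252)) [ 25  56 128] [   4. -115.] 5.0 | (np.int64(220), np.int64(253)) [ 26  62 142] [   5. -119.] 5.0 | (np.int64(220), np.int64(254)) [ 29  79 179] [   6. -122.] 5.0 | (np.int
[... 1569 characters left out ...]
), np.int64(255)) [87 79 88] [  33. -116.] 5.0 | (np.int64(229), np.int64(256)) [ 34  58 122] [  32. -121.] 5.0 | (np.int64(229), np.int64(257)) [ 25  56 127] [  50. -165.] 72.0 | (np.int64(229), np.int64(258)) [ 27  63 142] [  34. -126.] 4.0 | (np.int64(229), np.int64(259)) [ 30  80 180] [  35. -129.] 5.0 | (np.int64(228), np.int64(260)) [ 31  87 193] [  34. -133.] 5.0 | (np.int64(228), np.int64(261)) [ 32  87 193] [  34. -136.] 4.0 | (np.int64(228), np.int64(262)) [ 31  87 193] [  52. -179.] 72.0 | (np.int64(228), np.int64(263)) [ 31  87 193] [  37. -143.] 6.0 | (np.int64(227), np.int64(264)) [ 31  87 193] [  35. -146.] 5.0 | (np.int64(227), np.int64(265)) [ 31  87 193] [  36. -149.] 5.0 |
```

The slug stands freely on its rim: outer face at y≈-117, back face at ≈-107, z 5 to 29. There's no wall on the board side. Both ends are well inside the limits and it hasn't moved. Setting the scraper down.

>>> {"op": "jog_arm", "data": {"rows": [{"tx":0,"ty":0,"tz":3,"roll":0},{"tx":0,"ty":0,"tz":7,"roll":0},{"tx":0,"ty":0,"tz":10,"roll":0},{"tx":0,"ty":0,"tz":11.5,"roll":0},{"tx":0,"ty":0,"tz":12.2,"roll":0},{"tx":0,"ty":0,"tz":12.5,"roll":0},{"tx":0,"ty":0,"tz":12.6,"roll":0},{"tx":0,"ty":0,"tz":12.6,"roll":0},{"tx":0,"ty":0,"tz":12.6,"roll":0}]}}

```text
clock: 15.0
position: [470.4, 235.6, 47.2]
tcp_rot: [[0.41, -0.912, 0.001], [-0.912, -0.41, 0.001], [-0.0, -0.001, -1.0]]
force: [0.1, 0.5, -2.3]
grip_width: 25.5
```

```bash
python3 go.py 470 235 45.5 -65.8
```

```text
t15.00 pos [470.4 235.6  47.2] head -65.8 tilt [ 0.001  0.001 -1.   ] F [ 0.1  0.5 -2.3] w 25.5 j [-0.42  0.67 -0.14  1.95  0.17  0.53 -1.82]
-> tx 0.04 ty 0.06 tz 0.17 roll -0.0
```

Still about 1–1.5 mm above the bench, so ease it down, then release.

>>> {"op": "jog_arm", "data": {"rows": [{"tx":0,"ty":0,"tz":0.1,"roll":0},{"tx":0,"ty":0,"tz":0.15,"roll":0},{"tx":0,"ty":0,"tz":0.15,"roll":0}]}}

```text
clock: 15.38
position: [470.2, 235.5, 45.7]
tcp_rot: [[0.41, -0.912, 0.001], [-0.912, -0.41, 0.0], [0.0, -0.001, -1.0]]
force: [-0.3, -1.3, 3.2]
grip_width: 25.7
```

>>> {"op": "jog_arm", "data": {"rows": [{"tx":0,"ty":0,"tz":0,"roll":0},{"tx":0,"ty":0,"tz":0,"roll":0},{"tx":0,"ty":0,"tz":0,"roll":0},{"tx":0,"ty":0,"tz":0,"roll":0},{"tx":0,"ty":0,"tz":-1,"roll":0},{"tx":0,"ty":0,"tz":-4,"roll":0},{"tx":0,"ty":0,"tz":-8,"roll":0},{"tx":0,"ty":0,"tz":-13,"roll":0},{"tx":0,"ty":0,"tz":-15,"roll":0},{"tx":0,"ty":0,"tz":-15,"roll":0}], "hand": 6.0}}

```text
clock: 16.62
position: [471.0, 236.0, 197.4]
tcp_rot: [[0.41, -0.912, 0.004], [-0.912, -0.41, 0.002], [-0.0, -0.005, -1.0]]
force: [-0.6, -0.5, -0.7]
grip_width: 60.1
```

```bash
python3 - <<'E'
from h import *; from bench import grab_frame
f=grab_frame('scene'); cv2.imwrite('pics/s6.png',cv2.resize(f['image'][80:280,130:340,::-1],None,fx=3,fy=3))
P,o=report(f); 
if o['red'].any(): print('red',P[o['red']].mean(0).round(1),rect(P[o['red']]),np.percentile(P[o['red']][:,2],95))
E
python3 go.py 470 235 200 -65.8
```

```text
red [477.5 230.1  84.9] (array([474.9, 233. ]), array([89.2, 26. ]), 21.5) 92.38901427980623
t16.68 pos [470.  235.4 195.8] head -65.8 tilt [ 0.001  0.001 -1.   ] F [-0.5  0.  -1. ] w 59.8 j [-0.38  0.45 -0.19  1.81  0.11  0.89 -1.76]
-> tx 0.04 ty 0.02 tz -0.42 roll -0.0
```

View pics/s6.png

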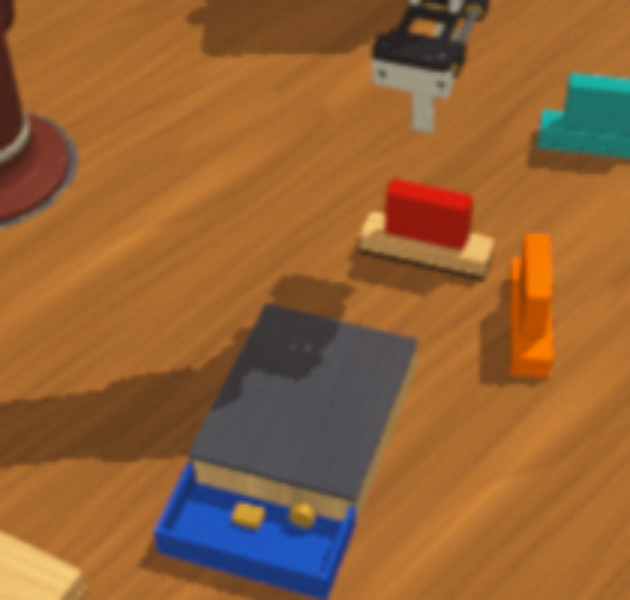

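Picture 9: the scraper stands upright and released at crop px (428,225), clear of the board, and both chips are in the trough at (248,516) and (302,516). I'll let the arm settle and hand in.

>>> {"op": "jog_arm", "data": {"rows": [{"tx":0,"ty":0,"tz":0,"roll":0},{"tx":0,"ty":0,"tz":0,"roll":0},{"tx":0,"ty":0,"tz":0,"roll":0},{"tx":0,"ty":0,"tz":0,"roll":0}]}}

```text
clock: 17.18
position: [469.9, 235.4, 194.8]
tcp_rot: [[0.41, -0.912, -0.001], [-0.912, -0.41, -0.0], [-0.0, 0.001, -1.0]]
force: [-0.3, 0.4, -0.1]
grip_width: 60.0
```

```bash
python3 -c "
from bench import close_job; print(close_job())"
```

```text
the job is handed in; nothing more can be done
None
```

The job is handed in: I gripped the red scraper by its handle and wiped both offcuts over the board's edge into the blue trough. I then set it down upright on free bench left of the board and let go, with about 17 s of the 51 s used. No verdict was reported.

- **Scraper:** the last picture shows it upright, released and well clear of the board, with its handle top at about 92 mm. I lowered it while still held until the bench carried it (about 3 N), and the gripper then lifted about 150 mm clear.
- **Offcuts:** both are in the trough. The rectangular one lies flat, about 26 mm past the board's edge.
- **Slug on its rim:** the round slug came to rest standing on its edge instead of flat. Its faces are about 7 and 17 mm past the board's edge and its top is at 29 mm. That is inside the limits, and it did not move between pictures.
- **Disagreements:** the two cameras differed by about 4 mm in x, so I averaged them. One move call was refused for a missing field before anything moved.

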